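# Offer the front cover half to its hinge and hold it for the pin

## Task

Refit the two-part top cover of the blue instrument: gently lower its open rear half until it is fully shut, then take the loose front half out of the board rack and, keeping it upright, lower its two hinge knuckles between the three on the rear half's front edge until all five holes stand in one straight line, so that the hinge pin could be pushed through. Finish while holding it there: the gripper alone carries it, without forcing it or letting it rest on the instrument. Leave the pin and everything else on the bench where it is.

Things in the scene. Friction and masses are not known exactly. Their poses are not given: they have to be found in the camera images.
- housing: the instrument: a blue metal box, 250 mm deep (x) by 220 mm wide (y), walls 115 mm high, open at the top, fixed on the bench. Origin: centre of its underside; its aluminium front panel (display, sockets, knob) faces its own -x, z is up, y is its width. Its front half is open and shows the electronics
- lid (a joint): angle of the rear half of the cover about its hinge on the rear wall: 0 = shut and level (a hard stop), grows as it opens upwards to 1.9. It starts part open. The hinge is stiff (about 0.35 N m of friction): the lid stays where it is left and must be pushed down all the way, with about 5 N or less near its front edge, which stands 114.5 mm from the hinge
- lid_hinge (a point): centre of the rear hinge's axis: in the housing's frame at x = +127 mm, y = 0, z = 120 mm; the axis runs along the housing's y
- lid_bores (a point): middle of the rear half's row of knuckle holes, in the mid-plane of that 10 mm thick, 212 mm wide plate, 127 mm from the rear hinge; moves with the lid. Lid shut: at housing x = 0, y = 0, z = 120 mm, its axes the housing's; y runs along the holes. Three steel knuckles (tubes, outside 18, hole 11 mm, 30 mm long) have their middles at y = -70, 0, +70 mm; the gaps between are 40 mm
- cover: the loose front half: blue plate 10 mm thick (x), 212 wide (y), 112 high, 0.35 to 0.55 kg, same on both faces (may be turned half round about z), upright in the rack, knuckles down. Origin: middle of its row of knuckle holes; y along the holes, z to its top edge. Plate from z = 12.5 to 124.5 mm; two steel knuckles (tubes, outside 18, hole 11, 34 mm long), middles at y = -35 and +35 mm, z = 0
- cover_top (a point): middle of the cover's free top edge, 124.5 mm above the cover's origin along its z; the plate can be gripped here across its 10 mm thickness
- cover_bore_a (a point): centre of the cover's hole line at the outer end of one knuckle: cover y = +52 mm. Meshed, each cover knuckle has 3 mm to spare at either end and 3.5 mm to the rear half's plate edge; lowered 3.5 mm too far, the cover sits on the rear half's knuckles
- cover_bore_b (a point): the same at the other knuckle: cover y = -52 mm
- rack: black plastic board rack, fixed: base 170 (x) by 236 mm (y), a slotted rail along each side (y = +-84 to +-118 mm, 70 mm high), only the 6 mm base between the rails. Origin: centre of its underside. The cover stands in the middle slots (x = 0, 13 mm wide, 40 mm deep), its plate along the rack's y, its origin 17.5 mm up
- board: green circuit board 212 x 50 x 3 mm standing in the rack's slots at rack x = -57 mm, its top edge 80 mm above the bench; leave alone
- pin: the hinge pin: steel rod of 8 mm diameter, 178 mm long with a bent end, lying in front of the instrument; origin at its middle; leave alone
- cutters: side cutters with black handles, 150 mm long, lying in front of the rack; leave alone
- screwdriver: screwdriver with a black handle, 190 mm long, lying between instrument and rack; leave alone
- mug: white mug, 82 mm across, 95 mm high; leave alone
- screw_tray: low aluminium tray of screws, 90 x 130 x 28 mm; leave alone
- adapter: small white mains adapter, 62 x 42 x 34 mm; leave alone
There are look-alikes about, which are no part of the job. Of the things shaped like the cover, the blue one is meant.

How it is judged:
On the way, in this order (a step that is already met when the one before it is completed fails the run):
1. the rear half of the cover is lowered fully shut (within 0.03 rad) (value of joint lid below 0.03 rad), for 0.2 s.
2. the front half is lifted clear of the rack in the gripper (z of cover in the frame of rack above 0.09 m and contact force between the fingers and cover above 1 N), for 0.2 s.
At the end, for the whole second after the job is handed in: Rear half shut (0.04 rad); front half upright (0.2 rad), still and in the gripper, its hole line within 3 mm of the rear half's across and in height at both ends and within 5 mm along it, pressing on the instrument with less than 3 N (value of joint lid below 0.04 rad and x of cover_bore_a in the frame of lid_bores between -0.003 and 0.003 m and z of cover_bore_a in the frame of lid_bores between -0.003 and 0.003 m and x of cover_bore_b in the frame of lid_bores between -0.003 and 0.003 m and z of cover_bore_b in the frame of lid_bores between -0.003 and 0.003 m and y of cover in the frame of lid_bores between -0.005 and 0.005 m and angle between cover's own z axis and vertical below 0.2 rad and linear speed of cover below 0.02 m/s and contact force between the fingers and cover above 1 N and contact force between cover and housing below 3 N); the arm keeps its last pose, push and grip.
It fails at once if the rear half of the cover slams shut (faster than 2.5 rad/s near the stop) (value of joint lid below 0.15 rad and velocity of joint lid below -2.5 rad/s).
It fails at once if the front half is forced against the instrument (more than 30 N) (contact force between cover and housing above 30 N).
It fails at once if another thing on the bench is shifted by more than 30 mm (distance of any of board, pin, cutters, screwdriver, mug, screw_tray, adapter from where it was at the start of the episode above 0.03 m).
It also fails if it takes over 58 s, if anything falls off the work surface, if the arm or the gripper's body presses on something with over 40 N, if the wrist force passes 120 N, or if a joint passes its speed limit or range.

## Robot

A 7-joint arm with a two-finger parallel gripper is mounted at the origin on the work surface. World frame = base frame: x ahead of the robot, y to its left, z up, the work surface at z = 0. Lengths are in m, angles in rad, forces in N, time in s.
With the tool pointing down it reaches from about 0.425 to 0.875 m from the base axis. Payload 4.7 kg.
Tool frame: the origin (TCP) lies midway between the tips of the shut fingers; the grasp point (between the pads) lies 19 mm behind it; x points along the fingers, z is the direction in which the jaws open and shut, and the axes are right-handed (so a half turn about x gives the same grasp; the last joint's range is limited). The gripper opens to 87 mm and grips with 3 to 60 N. Pads are 19 mm wide; open, the fingers measure 117 mm over their backs; the gripper's body (75 mm by 190 mm) begins 51 mm behind the grasp point.
Start: joints at [1.207, 0.321, -0.07, 1.45, 0.023, 1.371, -0.057], TCP at [0.24, -0.604, 0.223] pointing down, gripper open.
Joint ranges: [-2.86, 2.86], [-0.3, 2.09], [-1.38, 1.24], [0.06, 2.45], [-1.56, 4.7], [0.09, 2.05], [-2.69, 2.69]. Speed limits (rad/s): [2.57, 2.57, 3.14, 3.14, 3.14, 3.14, 3.14].

## Interface

Orientations are given as a rotation vector (axis times angle).
In Python, from bench import ctrl, vision, close_job gives the robot as it stands. The module is installed in compiled form; this text tells all that it offers.
- The arm moves only by the tool servo_tool, never from a script. Its argument "commands" is a list that holds one entry, the list of rows, each a list of 7 numbers: the turn, a rotation vector about the tool's x, y, z in degrees, then the shift along the tool's x, y, z in mm, then the finger opening in mm, from 0 to 87. In form: [[[wx, wy, wz, x, y, z, grip], ...]]. A call has 1 to 5 rows; each row is the pose to reach, as a shift and turn from the pose commanded when the call began, along the tool's axes at that moment; what a row does not reach only later rows make up. A row lasts 1/8 s, in which the tool goes at most 62.5 mm and 10.7 degrees, less where a joint would pass 70% of its speed; a pose out of reach is approached as far as the arm can. A call with a gripper value outside its range is refused whole. The fingers move at their own pace and stop on an object; "newtons" is the grip in N (left out, the last holds). Time passes only in rows, so rows that repeat a pose let the fingers close. It gives the time, the measured TCP pose, the force and the opening at its end, in the units of the state.
- ctrl.get_state(): the state, without advancing time (a new reading comes with each control period).
- vision.get_image(name): name is "scene" or "top" or "wrist"; returns the picture (400x640x3 uint8, red, green, blue); there is no depth.
- vision.camera_info(name): a dict with "fov_y" (degrees; the focal length in pixels is half the picture's height over the tangent of half this angle, whatever the lens; pixels are square), "cx", "cy" (the principal point, pixels), "pose" (4x4, takes a point from camera to world coordinates). Camera axes: x right, y down, z forward; pixel columns grow to the right and rows downward; lengths in m; the calibration is good to about 2 mm. The wrist camera is an equidistant fisheye: a pixel r from the principal point sees the ray r / f radians off the axis. A picture is of the moment at which its call begins: read the wrist's pose just before it. camera_info takes no time and is no camera call; for the wrist camera it gives the pose at the moment of the call.
- close_job(): hands the job in, once; it reports no verdict.
The state is a dict: "time": time; "joint_positions": joint angles; "qd": joint speeds; "joint_torque": joint torques, N m; "position": TCP position; "tool_rot": TCP orientation; "ft_force": force on the tool from outside, world axes, zero at the start; "torque": the same for the moment, N m; "grip_width": opening from 0.0 (shut) to 1.0 (fully open).
Only numpy, scipy, OpenCV 4.12 (cv2) and the standard library are available. Lean on these libraries where they do the work, as an engineer would, in place of code of your own. Each camera call takes 0.05 s, during which the arm holds its last target. There are 200 camera calls.

## Working session

There is one attempt and no reset: what is moved stays moved. The work goes in short steps, Python scripts to look and compute and a tool call to move; the robot and the scene stay as the last step left them, time stands still between calls to the robot, and variables do not carry over. Pictures are saved under pics/ and viewed, about 8 in all and at most 12, crops included, and the job is handed in when it is done.

Besides the shell and the picture viewer there is one more tool, called after "Call:" in YAML: its name, and indented under it one key for each argument. servo_tool: Moves the arm, as the interface text tells. Its arguments: {"type":"object","properties":{"commands":{"type":"array"},"newtons":{"type":"number"}},"required":["commands"]}

```bash
mkdir -p pics; cat > h.py <<'E'
import numpy as np,cv2
from scipy.spatial.transform import Rotation as R
from bench import ctrl,vision,close_job
def grab(n,f=None):
    i=vision.camera_info(n); im=vision.get_image(n)
    if f: cv2.imwrite('pics/'+f,im[:,:,::-1])
    return im,i
def ray(i,u,v,n):
    f=200/np.tan(np.radians(i['fov_y'])/2); P=np.array(i['pose'])
    x,y=u-i['cx'],v-i['cy']
    if n=='wrist':
        r=np.hypot(x,y);t=r/f; d=np.array([x/r*np.sin(t),y/r*np.sin(t),np.cos(t)]) if r>0 else np.array([0,0,1.])
    else: d=np.array([x/f,y/f,1.])
    d=P[:3,:3]@d
    return P[:3,3],d/np.linalg.norm(d)
def onz(i,u,v,n,z):
    o,d=ray(i,u,v,n); return o+d*(z-o[2])/d[2]
def proj(i,p,n):
    f=200/np.tan(np.radians(i['fov_y'])/2); P=np.array(i['pose'])
    c=P[:3,:3].T@(np.array(p)-P[:3,3])
    if n=='wrist':
        t=np.arctan2(np.hypot(c[0],c[1]),c[2]); k=f*t/np.hypot(c[0],c[1])
        return np.array([i['cx']+k*c[0],i['cy']+k*c[1]])
    return np.array([i['cx']+f*c[0]/c[2],i['cy']+f*c[1]/c[2]])
def tri(rays):
    A=0;b=0
    for o,d in rays:
        M=np.eye(3)-np.outer(d,d);A=A+M;b=b+M@o
    return np.linalg.solve(A,b)
def state():
    s=ctrl.get_state(); return s,np.array(s['position']),R.from_rotvec(s['tool_rot']).as_matrix()
E
python3 - <<'E'
from h import *
np.set_printoptions(precision=4,suppress=True)
a,i=grab('scene');b,j=grab('top')
cv2.imwrite('pics/s0.png',a[:,:,::-1]);cv2.imwrite('pics/t0.png',b[:,:,::-1])
for k in(i,j):print(k)
s,p,M=state();print(s);print(M);print(vision.camera_info('wrist'))
E
```

```text
{'fov_y': 53.71179147403688, 'cx': 314.08572621178735, 'cy': 206.08924159901892, 'pose': array([[ 0.99  ,  0.0939, -0.1052,  0.6636],
       [ 0.1411, -0.6686,  0.7301, -0.6458],
       [-0.0018, -0.7376, -0.6752,  0.747 ],
       [ 0.    ,  0.    ,  0.    ,  1.    ]])}
{'fov_y': 44.93915391184534, 'cx': 310.66496395134493, 'cy': 194.71977324542803, 'pose': array([[ 0.029 , -0.9922,  0.1213,  0.4236],
       [-0.9994, -0.0266,  0.0211,  0.0011],
       [-0.0177, -0.1218, -0.9924,  1.1889],
       [ 0.    ,  0.    ,  0.    ,  1.    ]])}
{'time': 0.1, 'joint_positions': array([ 1.2071,  0.3217, -0.0701,  1.4516,  0.0226,  1.3708, -0.0569]), 'qd': array([ 0.0009, -0.0001,  0.001 , -0.0031,  0.0011,  0.002 ,  0.0008]), 'joint_torque': array([ -0.0001, -49.2571,  -0.4057, -31.34  ,  -0.0642,   0.0394,
         0.0001]), 'position': array([ 0.2395, -0.6037,  0.2216]), 'tool_rot': array([ 0.9275,  1.3661, -0.926 ]), 'ft_force': array([-0.0626,  0.0479, -0.6265]), 'torque': array([-0.0068, -0.0071, -0.0409]), 'grip_width': 1.0040999200012628}
[[-0.0007  0.9295  0.3689]
 [ 0.0016  0.3689 -0.9295]
 [-1.     -0.0001 -0.0017]]
{'fov_y': 65.70646984690485, 'cx': 315.14233341996004, 'cy': 197.7855861583332, 'pose': array([[ 0.369 , -0.8948, -0.2513,  0.3086],
       [-0.9294, -0.3557, -0.0983, -0.5776],
       [-0.0014,  0.2698, -0.9629,  0.383 ],
       [ 0.    ,  0.    ,  0.    ,  1.    ]])}
```

View pics/s0.png

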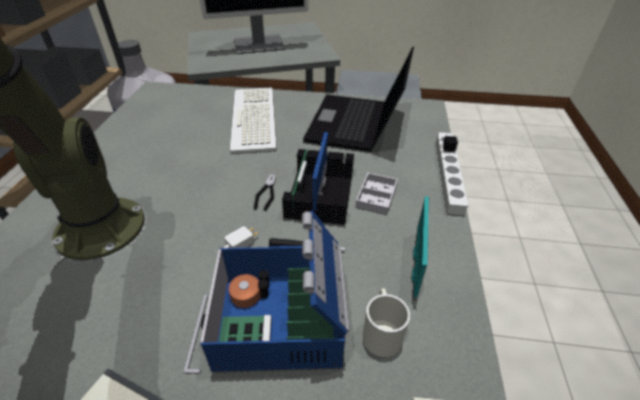

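View pics/t0.png

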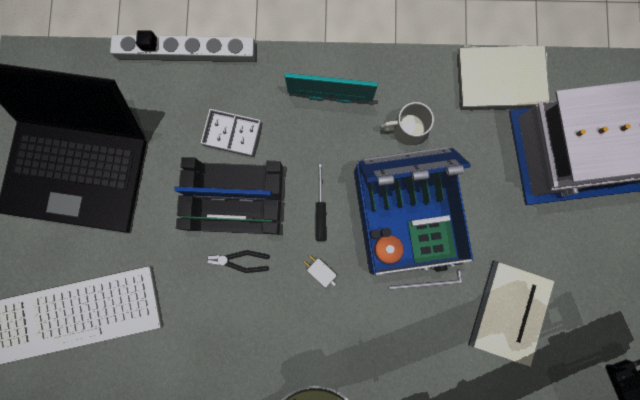

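The top view shows the open blue instrument at about (415,212) and the rack at (230,198), holding a blue plate at (222,190). A teal look-alike plate is at (330,88), and a second, larger blue device is at (580,150). The blue plate in the rack fits the cover description, so I'll confirm it in an enlarged crop.

```bash
python3 - <<'E'
from h import *
b=cv2.imread('pics/t0.png')
c1=cv2.resize(b[140:290,345:485],None,fx=4,fy=4,interpolation=cv2.INTER_CUBIC)[:600]
c2=cv2.resize(b[150:240,168:293],None,fx=3.2,fy=3.2,interpolation=cv2.INTER_CUBIC)
s=cv2.imread('pics/s0.png');c3=cv2.resize(s[125:225,275:400],None,fx=3.2,fy=3.2,interpolation=cv2.INTER_CUBIC)
W=np.zeros((600,800,3),np.uint8)
c1=cv2.resize(c1,(400,428));W[:428,:400]=c1;W[:288,400:]=c2;W[288:,400:]=c3[:312]
cv2.imwrite('pics/c0.png',W)
E
```

```text
(no output)
```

View pics/c0.png

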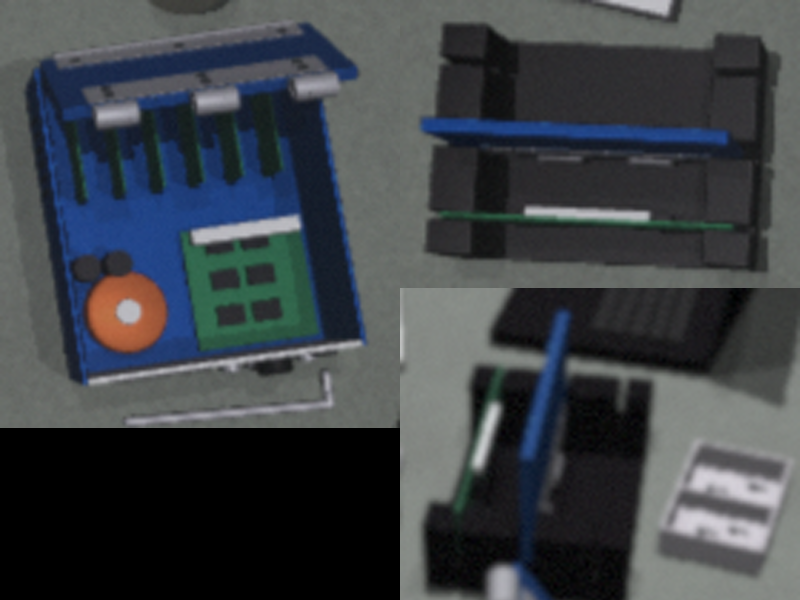

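The crop shows the blue plate with steel knuckles below it at crop (560,157) and (650,160), standing in the rack's middle slots. That is the cover. The housing's rear half is part open, with its three knuckles along its front edge.

```bash
python3 - <<'E'
from h import *
np.set_printoptions(precision=4,suppress=True)
I=vision.camera_info('top');S=vision.camera_info('scene')
k=2.857
c=lambda x,y:(345+x/k,140+y/k)
fl=onz(I,*c(86,382),'top',.115);fr=onz(I,*c(363,342),'top',.115);rl=onz(I,*c(42,62),'top',.115)
print('front',fl,fr,np.linalg.norm(fr-fl),'rearleft',rl,np.linalg.norm(rl-fl))
yv=(fl-fr)/np.linalg.norm(fl-fr);yaw=np.arctan2(-yv[0],yv[1]);xv=np.array([np.cos(yaw),np.sin(yaw),0])
C=(fl+fr)/2+xv*.125;print('yaw',np.degrees(yaw),'C',C)
for a,b in [((118,115),(309,279)),((216,100),(308,247)),((315,85),(305,220))]:
    pass
# scene: upper in img = further +y ; top crop left = +y
for a,b in [((118,115),(305,220)),((216,100),(308,247)),((315,85),(309,279))]:
    r=[ray(I,*c(*a),'top'),ray(S,*b,'scene')];X=tri(r);d=X-C
    print('kn',X,'hx',d@xv,'hy',d[:2]@[-xv[1],xv[0]])
q=lambda x,y:(168+(x-400)/3.2,150+y/3.2)
L=onz(I,*q(422,125),'top',.142);Rr=onz(I,*q(727,138),'top',.142)
print('cover',L,Rr,np.linalg.norm(L-Rr),(L+Rr)/2,np.degrees(np.arctan2(-(L-Rr)[0],(L-Rr)[1])))
print('rk',[onz(I,*q(*t),'top',.07) for t in [(441,25),(766,35),(766,268),(427,255)]])
E
```

```text
front [ 0.3845 -0.1221  0.115 ] [ 0.4211 -0.3334  0.115 ] 0.21439823669525324 rearleft [ 0.6327 -0.0843  0.115 ] 0.2510448259642016
yaw 9.81703637115476 C [ 0.526  -0.2064  0.115 ]
kn [ 0.5728 -0.1289  0.232 ] hx 0.05940068989359563 hy 0.06844734003469731
kn [ 0.5869 -0.1962  0.2335] hx 0.06177972580638466 hy -0.00028970719210629446
kn [ 0.599  -0.2645  0.235 ] hx 0.062092106061161244 hy -0.06968121325646183
cover [0.5561 0.3218 0.142 ] [0.5527 0.1119 0.142 ] 0.2099207199797879 [0.5544 0.2169 0.142 ] -0.920818480415794
rk [array([0.64  , 0.3345, 0.07  ]), array([0.6386, 0.0938, 0.07  ]), array([0.4677, 0.0876, 0.07  ]), array([0.4702, 0.3342, 0.07  ])]
```

```bash
cat >> h.py <<'E'
np.set_printoptions(precision=4,suppress=True)
YAW=np.radians(9.8);C=np.array([.526,-.2064,0]);xv=np.array([np.cos(YAW),np.sin(YAW),0]);yv=np.array([-np.sin(YAW),np.cos(YAW),0])
def hp(x,y,z): return C+xv*x+yv*y+np.array([0,0,z])
def target_M(yaw):  # tool x down, tool z at yaw
    z=np.array([np.cos(yaw),np.sin(yaw),0]);x=np.array([0,0,-1.]);return np.c_[x,np.cross(z,x),z]
def plan(p,yaw,tag='',ref=None):
    s,q,M=state()
    if ref: q,M=ref
    w=R.from_matrix(M.T@target_M(yaw)).as_rotvec(degrees=True)
    print(tag,'tgt',np.round(p,4),'turn',np.round(w,2),'shift mm',np.round(M.T@(p-q)*1000,1))
E
python3 - <<'E'
from h import *
r=.105
def tcp(th,off): return hp(.127-r*np.cos(th)+(.005+off)*np.sin(th)+.015,0,.12+r*np.sin(th)+(.005+off)*np.cos(th))
a=tcp(1.04,.04);a[2]=.35
plan(a,YAW,'above')
ref=(a,target_M(YAW))
plan(tcp(1.04,.04),YAW,'pre',ref)
ref=(tcp(1.04,.04),target_M(YAW))
for t in np.arange(1.04,-.06,-.1): plan(tcp(t,0),YAW,'%.2f'%t,ref)
print(state()[1])
E
```

```text
above tgt [ 0.6518 -0.1847  0.35  ] turn [-78.15  -0.09  -0.06] shift mm [-128.1  537.7 -237.6]
pre tgt [ 0.6518 -0.1847  0.2333] turn [0. 0. 0.] shift mm [116.7   0.    0. ]
1.04 tgt [ 0.6178 -0.1905  0.2131] turn [0. 0. 0.] shift mm [ 20.2   0.  -34.5]
0.94 tgt [ 0.6089 -0.1921  0.2077] turn [0. 0. 0.] shift mm [ 25.6   0.  -43.5]
0.84 tgt [ 0.6005 -0.1935  0.2015] turn [0. 0. 0.] shift mm [ 31.8   0.  -52. ]
0.74 tgt [ 0.5928 -0.1949  0.1945] turn [0. 0. 0.] shift mm [ 38.8   0.  -59.8]
0.64 tgt [ 0.5859 -0.1961  0.1867] turn [0. 0. 0.] shift mm [ 46.6   0.  -66.9]
0.54 tgt [ 0.5797 -0.1971  0.1783] turn [0. 0. 0.] shift mm [ 55.1   0.  -73.1]
0.44 tgt [ 0.5744 -0.198   0.1692] turn [0. 0. 0.] shift mm [ 64.1  -0.  -78.5]
0.34 tgt [ 0.57   -0.1988  0.1597] turn [0. 0. 0.] shift mm [ 73.6   0.  -83. ]
0.24 tgt [ 0.5666 -0.1994  0.1498] turn [0. 0. 0.] shift mm [ 83.5   0.  -86.5]
0.14 tgt [ 0.5642 -0.1998  0.1396] turn [0. 0. 0.] shift mm [ 93.7  -0.  -88.9]
0.04 tgt [ 0.5627 -0.2001  0.1292] turn [0. 0. 0.] shift mm [104.1   0.  -90.4]
[ 0.2395 -0.6037  0.2216]
```

Call:
servo_tool:
  commands:
    - [[-10,0,0,-60,20,-10,0],[-18,0,0,-110,60,-28,0],[-26,0,0,-128,115,-50,0],[-34,0,0,-128,170,-75,0],[-42,0,0,-128,226,-100,0]]
  newtons: 30

```text
time: 0.72
position: [0.4136, -0.4268, 0.3507]
tool_rot: [0.357, 1.541, -0.358]
ft_force: [0.5, -0.8, 0.1]
grip_width: 0.521
```

```bash
python3 - <<'E'
from h import *
s,q,M=state();print(q,s['joint_positions'])
plan(np.array([.6518,-.1847,.35]),YAW,'above')
E
```

```text
[ 0.4136 -0.4268  0.3507] [ 1.0016  0.187  -0.2915  1.3705  0.0537  1.5914  0.2604]
above tgt [ 0.6518 -0.1847  0.35  ] turn [-35.91   0.02   0.03] shift mm [  0.6 322.2 107.3]
```

Call:
servo_tool:
  commands:
    - [[-9,0,0,0,52,15,0],[-18,0,0,0,105,30,0],[-27,0,0,0,160,50,0],[-36,0,0,0,212,70,0],[-36,0,0,0,266,88,0]]

```text
time: 1.35
position: [0.6103, -0.2281, 0.35]
tool_rot: [-0.133, 1.567, 0.133]
ft_force: [0.2, -0.9, 0.5]
grip_width: 0.017
```

```bash
python3 - <<'E'
from h import *
s,q,M=state();print(q,s['joint_positions'],s['ft_force'])
plan(np.array([.6518,-.1847,.2333]),YAW,'pre')
a,i=grab('wrist','w1.png')
E
```

```text
[ 0.6103 -0.2281  0.35  ] [ 0.6819  0.3413 -0.5066  1.2101  0.1637  1.6302  0.3786] [ 0.1625 -0.8766  0.5471]
pre tgt [ 0.6518 -0.1847  0.2333] turn [-0.13 -0.04  0.  ] shift mm [116.7  35.8  48.3]
```

View pics/w1.png

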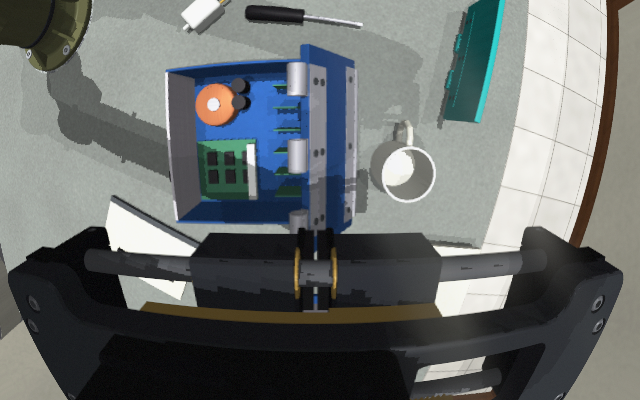

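The wrist view shows the open lid with its knuckles at (297,78), (298,155) and (298,218), and the fingers shut at (318,260). The way down behind the lid is clear.

Call:
servo_tool:
  commands:
    - [[0,0,0,0,36,48,0],[0,0,0,50,36,48,0],[0,0,0,90,36,48,0],[0,0,0,117,36,48,0],[0,0,0,117,36,48,0]]

```text
time: 2.02
position: [0.6489, -0.1856, 0.2304]
tool_rot: [-0.131, 1.572, 0.134]
ft_force: [-0.9, -1.5, 0.4]
grip_width: 0.006
```

Call:
servo_tool:
  commands:
    - [[0,0,0,10,0,-17,0],[0,0,0,18,0,-31,0],[0,0,0,21,0,-36,0],[0,0,0,24,0,-40,0],[0,0,0,26,0,-43,0]]

```text
time: 2.65
position: [0.6096, -0.1926, 0.2089]
tool_rot: [-0.133, 1.564, 0.132]
ft_force: [0.6, -0.2, 2.4]
grip_width: 0.006
```

Call:
servo_tool:
  commands:
    - [[0,0,0,6,0,-9,0],[0,0,0,13,0,-16.5,0],[0,0,0,20.5,0,-23.5,0],[0,0,0,29,0,-30,0],[0,0,0,38,0,-35.5,0]]

```text
time: 3.28
position: [0.5725, -0.1988, 0.1687]
tool_rot: [-0.132, 1.568, 0.132]
ft_force: [-1.0, -0.2, 1.1]
grip_width: 0.009
```

Call:
servo_tool:
  commands:
    - [[0,0,0,7,0,-3,0],[0,0,0,14,0,-6,0],[0,0,0,20,0,-8,0],[0,0,0,26,0,-9.5,0],[0,0,0,29,0,-10,0]]

```text
time: 3.9
position: [0.5632, -0.2003, 0.14]
tool_rot: [-0.132, 1.567, 0.132]
ft_force: [-0.4, -0.0, 1.6]
grip_width: 0.005
```

Call:
servo_tool:
  commands:
    - [[0,0,0,4,0,-1,0],[0,0,0,8,0,-1,0],[0,0,0,10,0,-1,0],[0,0,0,12,0,-1,0],[0,0,0,12,0,-1,0]]

```text
time: 4.53
position: [0.5626, -0.2004, 0.1283]
tool_rot: [-0.132, 1.567, 0.132]
ft_force: [0.1, -0.1, 0.1]
grip_width: 0.004
```

```bash
python3 - <<'E'
from h import *
for k in range(3):
  s,q,M=state();print(q,s['ft_force']); a,i=grab('scene','s1.png')
E
```

```text
[ 0.5626 -0.2004  0.1283] [ 0.1431 -0.1302  0.0883]
[ 0.5626 -0.2003  0.1284] [ 0.3021 -0.0731  0.2178]
[ 0.5627 -0.2003  0.1285] [ 0.895  -1.1217 -0.4689]
```

Call:
servo_tool:
  commands:
    - [[0,0,0,1,0,0,0],[0,0,0,2,0,0,0],[0,0,0,3,0,0,0],[0,0,0,3,0,0,0]]

```text
time: 5.18
position: [0.5626, -0.2004, 0.1255]
tool_rot: [-0.132, 1.567, 0.132]
ft_force: [0.3, -0.3, 1.2]
grip_width: 0.001
```

Call:
servo_tool:
  commands:
    - [[0,0,0,1,0,0,0],[0,0,0,1,0,0,0]]

```text
time: 5.42
position: [0.5626, -0.2004, 0.1254]
tool_rot: [-0.133, 1.567, 0.132]
ft_force: [-2.8, 0.9, 5.7]
grip_width: 0.001
```

Call:
servo_tool:
  commands:
    - [[0,0,0,-30,0,0,0],[0,0,0,-75,-40,-10,0],[0,0,0,-75,-90,-30,0],[0,0,0,-75,-140,-37,0],[0,0,0,-75,-140,-37,0]]

```text
time: 6.05
position: [0.547, -0.351, 0.1984]
tool_rot: [-0.127, 1.569, 0.124]
ft_force: [-0.2, 0.3, 0.2]
grip_width: 0.007
```

```bash
python3 - <<'E'
from h import *
grab('wrist')
s,q,M=state();a,i=grab('wrist','w2.png')
import json;json.dump(np.array(i['pose']).tolist(),open('w2.json','w'))
print(q,s['qd'])
for y in(-70,0,70): print(proj(i,hp(0,y/1000,.12),'wrist'))
cv2.imwrite('pics/w2c.png',cv2.resize(a[0:260,170:470,::-1],None,fx=2.3,fy=2.3,interpolation=cv2.INTER_CUBIC))
E
```

```text
[ 0.5483 -0.3472  0.1986] [-0.0317 -0.0216 -0.0548  0.0256 -0.0247  0.0015 -0.0047]
[316.8447 113.479 ]
[316.1975  25.6027]
[315.533 -50.013]
```

View pics/w2c.png

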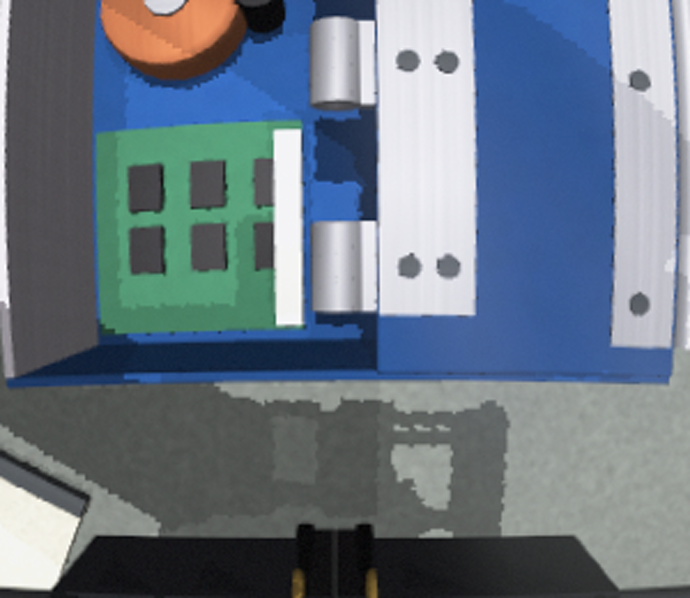

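```bash
cat > m.py <<'E'
from h import *
import json
i=vision.camera_info('wrist');i['pose']=np.array(json.load(open('w2.json')))
f=lambda x,y:(170+x/2.3,y/2.3)
for p in [(313,222),(313,309),(361,222),(361,311),(311,18),(311,101),(359,18),(359,106)]:
    X=onz(i,*f(*p),'wrist',.12);d=X-C;print(p,X,'hx %.4f hy %.4f'%(d@xv,d@yv))
E
python3 m.py; python3 -c "
from h import *
s,q,M=state();print(q)
p=np.array([.5544,.2169-.10,.30]);plan(p,np.radians(-.9),'cover view')"
```

```text
(313, 222) [ 0.5277 -0.2637  0.12  ] hx -0.0081 hy -0.0568
(313, 309) [ 0.5324 -0.2927  0.12  ] hx -0.0084 hy -0.0861
(361, 222) [ 0.5434 -0.2611  0.12  ] hx 0.0078 hy -0.0569
(361, 311) [ 0.5484 -0.2907  0.12  ] hx 0.0077 hy -0.0869
(311, 18) [ 0.5151 -0.1927  0.12  ] hx -0.0084 hy 0.0153
(311, 101) [ 0.5202 -0.2227  0.12  ] hx -0.0085 hy -0.0151
(359, 18) [ 0.531  -0.1901  0.12  ] hx 0.0077 hy 0.0152
(359, 106) [ 0.5362 -0.2218  0.12  ] hx 0.0074 hy -0.0169
[ 0.5492 -0.3448  0.1988]
cover view tgt [0.5544 0.1169 0.3   ] turn [10.48 -0.03 -0.07] shift mm [-100.6  454.5   81.9]
```

Call:
servo_tool:
  commands:
    - [[0,0,0,-50,40,5,0],[4,0,0,-100,95,15,40],[6,0,0,-100,150,30,60],[8,0,0,-100,208,45,60],[10.5,0,0,-100,265,60,60]]

```text
time: 6.78
position: [0.5639, -0.0691, 0.3]
tool_rot: [0.01, 1.57, -0.011]
ft_force: [1.4, 0.3, 0.1]
grip_width: 0.38
```

```bash
python3 -c "
from h import *
s,q,M=state();print(q,s['joint_positions'])
p=np.array([.5544,.2169-.10,.25]);plan(p,np.radians(-.9),'cover view')"
```

```text
[ 0.5639 -0.0691  0.3   ] [ 0.6001  0.159  -0.5923  1.5203  0.0893  1.4882 -0.0067]
cover view tgt [0.5544 0.1169 0.25  ] turn [0.15 0.06 0.03] shift mm [ 49.9 185.8 -12. ]
```

Call:
servo_tool:
  commands:
    - [[0,0,0,5,45,-2,60],[0,0,0,20,90,-5,60],[0,0,0,35,130,-8,60],[0,0,0,50,160,-10,60],[0,0,0,50,160,-10,60]]

```text
time: 7.4
position: [0.5543, 0.092, 0.2485]
tool_rot: [0.005, 1.573, -0.004]
ft_force: [-0.5, -1.1, 0.9]
grip_width: 0.69
```

```bash
python3 - <<'E'
from h import *
grab('wrist');grab('wrist')
s,q,M=state();a,i=grab('wrist','w3.png')
import json;json.dump(np.array(i['pose']).tolist(),open('w3.json','w'))
print(q,s['qd'])
for y in(.1119,.3218): print(proj(i,(.5544,y,.142),'wrist'))
cv2.imwrite('pics/w3c.png',cv2.resize(a[0:290,160:480,::-1],None,fx=2,fy=2,interpolation=cv2.INTER_CUBIC))
E
```

```text
[0.5561 0.0876 0.2496] [ 0.0225 -0.0016  0.0276 -0.0188  0.005   0.0009  0.0001]
[312.3848 168.4239]
[309.5817 -54.1681]
```

View pics/w3c.png

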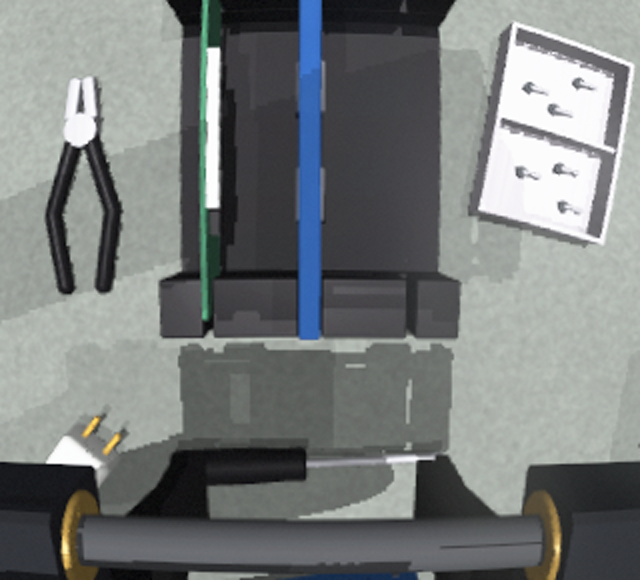

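```bash
python3 - <<'E'
from h import *
import json
i=vision.camera_info('wrist');i['pose']=np.array(json.load(open('w3.json')))
a=cv2.imread('pics/w3.png').astype(int)
m=(a[:,:,0]>120)&(a[:,:,0]>a[:,:,2]*2)&(a[:,:,0]>a[:,:,1]*1.3)
P=[]
for v in range(5,168,4):
    u=np.where(m[v,290:340])[0]+290
    if len(u)<5:continue
    A=onz(i,u.min(),v+.5,'wrist',.142);B=onz(i,u.max()+1,v+.5,'wrist',.142);P.append((A+B)/2)
    if v%40==5:print(v,u.min(),u.max(),A,B)
P=np.array(P);k=np.polyfit(P[:,1],P[:,0],1);print('x at y=.2169',np.polyval(k,.2169),'yaw',np.degrees(-np.arctan(k[0])))
vv=np.where(m[:,309:321].sum(1)>4)[0];print(vv.max(),onz(i,314.5,vv.max()+1,'wrist',.142))
for u,v in[(322,62),(322,104),(322,168),(322,217)]:print(onz(i,160+u/2,v/2,'wrist',.0175))
E
```

```text
5 310 320 [0.5542 0.2579 0.142 ] [0.5637 0.2578 0.142 ]
45 310 319 [0.5538 0.2202 0.142 ] [0.5623 0.22   0.142 ]
85 310 319 [0.5533 0.1845 0.142 ] [0.5619 0.1844 0.142 ]
125 310 319 [0.5529 0.1497 0.142 ] [0.5615 0.1496 0.142 ]
165 309 319 [0.5515 0.1146 0.142 ] [0.5611 0.1144 0.142 ]
x at y=.2169 0.5582213870955113 yaw -0.9609739176999373
169 [0.5562 0.1105 0.142 ]
[0.5659 0.2672 0.0175]
[0.5655 0.239  0.0175]
[0.565  0.1975 0.0175]
[0.5647 0.1662 0.0175]
```

```bash
python3 -c "
from h import *
s,q,M=state();print(q,s['grip_width'])
plan(np.array([.5577,.2167,.107]),np.radians(-.96),'cover')"
```

```text
[0.5566 0.0865 0.2499] 0.687155477652194
cover tgt [0.5577 0.2167 0.107 ] turn [0.12 0.03 0.05] shift mm [142.8 130.3  -0.9]
```

Call:
servo_tool:
  commands:
    - [[0,0,0,0,45,0,60],[0,0,0,0,90,0,60],[0,0,0,10,130,-1,60],[0,0,0,45,130,-1,60],[0,0,0,90,130,-1,60]]

```text
time: 8.18
position: [0.5591, 0.2165, 0.16]
tool_rot: [0.013, 1.567, -0.012]
ft_force: [0.6, -0.6, -0.1]
grip_width: 0.689
```

```bash
python3 - <<'E'
from h import *
grab('wrist')
s,q,M=state();print(q,s['grip_width'],s['ft_force']);plan(np.array([.5577,.2167,.107]),np.radians(-.96),'cover')
a,i=grab('wrist','w4.png')
# plate beyond fingers: measure x at .142
b=a[:,:,::-1].astype(int)
m=(b[:,:,0]>90)&(b[:,:,0]>b[:,:,2]*2)&(b[:,:,0]>b[:,:,1]*1.3)
for v in range(20,220,25):
    u=np.where(m[v,270:360])[0]+270
    if len(u)>4: print(v,onz(i,u.min(),v+.5,'wrist',.142),onz(i,u.max()+1,v+.5,'wrist',.142))
print(M)
E
```

```text
[0.5552 0.214  0.1528] 0.6880248642597507 [-1.9686 -1.1797 -3.8409]
cover tgt [0.5577 0.2167 0.107 ] turn [ 0.02 -0.41  0.19] shift mm [45.8  2.9  2.8]
70 [0.555  0.3106 0.142 ] [0.5642 0.3105 0.142 ]
95 [0.5547 0.2966 0.142 ] [0.564  0.2965 0.142 ]
120 [0.5545 0.2827 0.142 ] [0.5638 0.2826 0.142 ]
145 [0.5542 0.2687 0.142 ] [0.5637 0.2686 0.142 ]
170 [0.554  0.2546 0.142 ] [0.5636 0.2544 0.142 ]
195 [0.5537 0.2399 0.142 ] [0.5629 0.2398 0.142 ]
[[-0.0073  0.0164  0.9998]
 [-0.0031  0.9999 -0.0164]
 [-1.     -0.0032 -0.0072]]
```

Call:
servo_tool:
  commands:
    - [[0,0,0,15,0,2,60],[0,0,0,35,0,2,60],[0,0,0,48,0,2,60],[0,0,0,53,0,2,60],[0,0,0,53,0,2,60]]

```text
time: 8.9
position: [0.5595, 0.2168, 0.1064]
tool_rot: [0.012, 1.571, -0.012]
ft_force: [0.0, -0.1, 0.1]
grip_width: 0.693
```

Call:
servo_tool:
  commands:
    - [[0,0,0,0,0,0,60]]

```text
time: 9.02
position: [0.5599, 0.217, 0.1071]
tool_rot: [0.012, 1.57, -0.011]
ft_force: [0.1, 0.0, 0.4]
grip_width: 0.686
```

Call:
servo_tool:
  commands:
    - [[0,0,0,0,0,-1.5,30],[0,0,0,0,0,-1.5,15],[0,0,0,0,0,-1.5,5],[0,0,0,0,0,-1.5,5],[0,0,0,0,0,-1.5,5]]
  newtons: 45

```text
time: 9.65
position: [0.5581, 0.2167, 0.1065]
tool_rot: [0.012, 1.571, -0.012]
ft_force: [-0.0, 0.3, 0.6]
grip_width: 0.207
```

Call:
servo_tool:
  commands:
    - [[0,0,0,0,0,0,5],[0,0,0,0,0,0,5],[0,0,0,0,0,0,5]]

```text
time: 10.02
position: [0.5579, 0.2167, 0.1065]
tool_rot: [0.012, 1.571, -0.012]
ft_force: [-0.4, -0.5, 0.1]
grip_width: 0.112
```

Call:
servo_tool:
  commands:
    - [[0,0,0,0,0,0,5],[0,0,0,-3,0,0,5],[0,0,0,-15,0,0,5],[0,0,0,-35,0,0,5],[0,0,0,-60,0,0,5]]

```text
time: 10.65
position: [0.558, 0.2168, 0.1681]
tool_rot: [0.012, 1.571, -0.011]
ft_force: [0.6, 0.2, -4.9]
grip_width: 0.109
```

Call:
servo_tool:
  commands:
    - [[0,0,0,-30,0,0,5],[0,0,0,-65,0,0,5],[0,0,0,-100,0,0,5],[0,0,0,-130,0,0,5],[0,0,0,-150,0,0,5]]

```text
time: 11.28
position: [0.5583, 0.2174, 0.32]
tool_rot: [0.012, 1.567, -0.01]
ft_force: [-0.3, -0.2, -3.8]
grip_width: 0.105
```

```bash
python3 - <<'E'
from h import *
grab('wrist')
s,q,M=state();print(q,s['grip_width'],s['ft_force'],s['joint_positions'])
import json
a,i=grab('wrist','w5.png');json.dump(np.array(i['pose']).tolist(),open('w5.json','w'));b,_=grab('top','t5.png');c,_=grab('scene','s5.png')
plan(hp(0,0,.32),YAW,'over')
W=np.zeros((600,800,3),np.uint8);W[:400,:640]=a;W[400:600,:320]=cv2.resize(b,(320,200));W[400:,320:640]=cv2.resize(c,(320,200))
cv2.imwrite('pics/c5.png',W[:,:640,::-1])
E
```

```text
[0.5591 0.2178 0.3224] 0.10935764969735315 [ 0.1824  0.5807 -1.6601] [ 0.214   0.2568 -0.7743  1.403   0.1804  1.5463 -0.5614]
over tgt [ 0.526  -0.2064  0.32  ] turn [-10.63   0.05   0.  ] shift mm [  -3.  -423.8  -25.7]
```

View pics/c5.png

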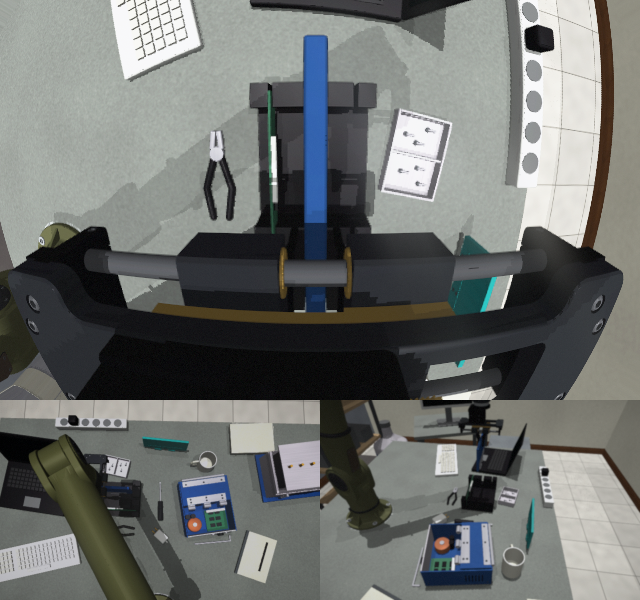

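Call:
servo_tool:
  commands:
    - [[-1,0,0,0,-25,-2,5],[-3,0,0,0,-75,-5,5],[-5,0,0,0,-130,-8,5],[-7,0,0,0,-185,-11,5],[-9,0,0,0,-240,-15,5]]

```text
time: 12.1
position: [0.5385, -0.0248, 0.3154]
tool_rot: [-0.113, 1.569, 0.113]
ft_force: [1.7, -0.7, -4.3]
grip_width: 0.109
```

```bash
python3 - <<'E'
from h import *
import json
i=vision.camera_info('wrist');i['pose']=np.array(json.load(open('w5.json')))
a=cv2.imread('pics/w5.png').astype(int)
m=(a[:,:,0]>110)&(a[:,:,0]>a[:,:,2]*2)&(a[:,:,0]>a[:,:,1]*1.3)
zt=.3224+.035
for v in range(40,231,20):
    u=np.where(m[v,290:345])[0]+290
    if len(u)>4: print(v,onz(i,u.min(),v+.5,'wrist',zt)[:2],onz(i,u.max()+1,v+.5,'wrist',zt)[:2])
vv=np.where(m[:,310:322].sum(1)>6)[0];print(vv.min(),'end rel y',onz(i,316,vv.min(),'wrist',zt)[1]-.2178)
s,q,M=state();print(q);plan(hp(0,0,.32),YAW,'over')
E
```

```text
40 [0.5565 0.3208] [0.5658 0.3207]
60 [0.5564 0.3123] [0.5656 0.3121]
80 [0.5563 0.3039] [0.5655 0.3038]
100 [0.5561 0.2957] [0.5658 0.2956]
120 [0.556  0.2875] [0.5653 0.2874]
140 [0.5558 0.2793] [0.5648 0.2792]
160 [0.5561 0.271 ] [0.5651 0.2709]
180 [0.5559 0.2626] [0.5651 0.2624]
200 [0.5557 0.2539] [0.565  0.2537]
220 [0.5555 0.2449] [0.5646 0.2447]
36 end rel y 0.10485604854604663
[ 0.5385 -0.0248  0.3154]
over tgt [ 0.526  -0.2064  0.32  ] turn [-1.58 -0.09 -0.01] shift mm [  -4.6 -177.9  -38.3]
```

Call:
servo_tool:
  commands:
    - [[-1,0,0,0,-55,-20,5],[-1.6,0,0,0,-105,-45,5],[-1.6,0,0,5,-150,-65,5],[-1.6,0,0,15,-172,-80,5],[-1.6,0,0,25,-178,-83,5]]

```text
time: 12.72
position: [0.481, -0.2128, 0.2899]
tool_rot: [-0.13, 1.569, 0.131]
ft_force: [0.3, 1.5, -4.9]
grip_width: 0.113
```

Call:
servo_tool:
  commands:
    - [[0,0,0,0,0,0,5],[0,0,0,0,0,0,5],[0,0,0,0,0,0,5]]

```text
time: 13.1
position: [0.4834, -0.2095, 0.2921]
tool_rot: [-0.136, 1.566, 0.135]
ft_force: [0.1, 0.0, -4.3]
grip_width: 0.108
```

```bash
python3 - <<'E'
from h import *
s,q,M=state();d=q-C;print(q,s['grip_width'],s['qd'],'hx,hy',d@xv,d@yv);print(M)
import json
a,i=grab('wrist','w6.png');json.dump(np.array(i['pose']).tolist(),open('w6.json','w'));c,_=grab('scene','s6.png')
for y in(0,.07):print(proj(i,hp(0,y,.12),'wrist'))
W=np.zeros((590,800,3),np.uint8);W[:,:420]=cv2.resize(a[0:295,240:450],None,fx=2,fy=2,interpolation=cv2.INTER_CUBIC)
W[:,430:790]=cv2.resize(c[120:415-1,180:360][:280],None,fx=2,fy=2,interpolation=cv2.INTER_CUBIC)[:590] if 0 else cv2.copyMakeBorder(cv2.resize(c[130:400,190:370],None,fx=2,fy=2,interpolation=cv2.INTER_CUBIC),0,50,0,0,0)
cv2.imwrite('pics/c6.png',W[:,:,::-1])
E
```

```text
[ 0.4834 -0.2095  0.2921] 0.10801671731762527 [ 0.0026 -0.0005  0.0081 -0.0005  0.0041  0.0003  0.0007] hx,hy -0.04250323723406677 0.004146946919453879
[[ 0.0009 -0.1719  0.9851]
 [-0.0002  0.9851  0.1719]
 [-1.     -0.0003  0.0009]]
[353.1856 183.5834]
[354.6793 120.1244]
```

View pics/c6.png

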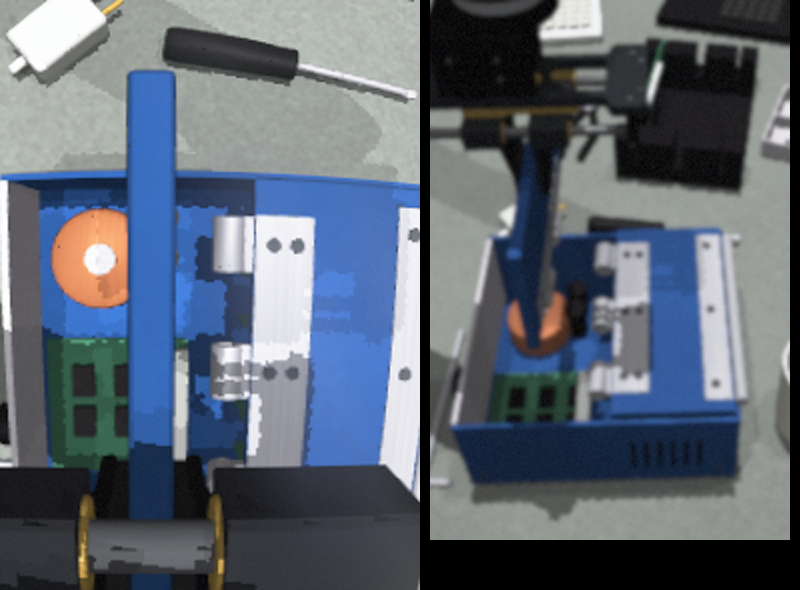

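```bash
python3 - <<'E'
from h import *
import json
i=vision.camera_info('wrist');i['pose']=np.array(json.load(open('w6.json')))
q=np.array([ 0.4834,-0.2095,0.2921]);d=q-C;tx,ty=d@xv,d@yv
f=lambda x,y:(240+x/2,y/2)
def h(p,z):
    X=onz(i,*f(*p),'wrist',z)-C;return X@xv,X@yv
for n,p,z in [('k70 c',(227.5,244),.12),('k70 L',(214,244),.12),('k70 R',(241,244),.12),('k70 near top',(228,271),.129),('k70 far',(228,216),.129),('k0 c',(226,370),.12),('k0 near',(226,398),.129),('k0 far',(226,343),.129),('edge70',(254,244),.125)]:
    print(n,'hx %.4f hy %.4f'%h(p,z))
for n,p in [('plL',(128,100)),('plR',(176,100)),('plL',(130,440)),('plR',(174,440)),('end',(152,70.5))]:
    a,b=h(p,q[2]+.035);print(n,'rel tool %.4f %.4f'%(a-tx,b-ty))
I=vision.camera_info('scene')
E
```

```text
k70 c hx -0.0010 hy 0.0679
k70 L hx -0.0083 hy 0.0678
k70 R hx 0.0063 hy 0.0681
k70 near top hx -0.0016 hy 0.0539
k70 far hx -0.0020 hy 0.0829
k0 c hx -0.0002 hy -0.0016
k0 near hx -0.0008 hy -0.0152
k0 far hx -0.0017 hy 0.0153
edge70 hx 0.0126 hy 0.0684
plL rel tool -0.0042 0.0987
plR rel tool 0.0054 0.0988
plL rel tool -0.0040 0.0272
plR rel tool 0.0055 0.0272
end rel tool 0.0006 0.1051
```

```bash
python3 -c "
from h import *
plan(hp(-.001,0,.25),YAW,'hover')"
```

```text
hover tgt [ 0.525  -0.2066  0.25  ] turn [0.04 0.03 0.02] shift mm [42.  -3.6 41.9]
```

Call:
servo_tool:
  commands:
    - [[0,0,0,5,-2,15,5],[0,0,0,15,-4,30,5],[0,0,0,28,-4,40,5],[0,0,0,38,-4,42,5],[0,0,0,42,-4,42,5]]

```text
time: 13.82
position: [0.524, -0.2076, 0.248]
tool_rot: [-0.133, 1.569, 0.135]
ft_force: [-0.5, -0.2, -4.1]
grip_width: 0.111
```

Call:
servo_tool:
  commands:
    - [[0,0,0,0,0,0,5],[0,0,0,0,0,0,5],[0,0,0,0,0,0,5]]

```text
time: 14.2
position: [0.5247, -0.208, 0.2502]
tool_rot: [-0.134, 1.566, 0.133]
ft_force: [0.4, 0.4, -4.4]
grip_width: 0.111
```

```bash
python3 - <<'E'
from h import *
s,q,M=state();d=q-C;print(q,s['ft_force'],s['grip_width'],'hx,hy',d@xv,d@yv);plan(hp(-.001,0,.209),YAW,'final')
c,_=grab('scene','s7.png');b,_=grab('top','t7.png')
W=np.zeros((540,800,3),np.uint8);W[:,:440]=cv2.resize(c[210:345,230:340],None,fx=4,fy=4,interpolation=cv2.INTER_CUBIC)
W[:540,440:]=cv2.resize(b[140:290,360:460],(360,540),interpolation=cv2.INTER_CUBIC)
cv2.imwrite('pics/c7.png',W[:,:,::-1])
E
```

```text
[ 0.5247 -0.208   0.2502] [ 0.437   0.4058 -4.447 ] 0.11087697049524067 hx,hy -0.0015664877111693201 -0.0013659575547895573
final tgt [ 0.525  -0.2066  0.209 ] turn [-0.07  0.04  0.05] shift mm [41.2  1.4  0.5]
```

View pics/c7.png

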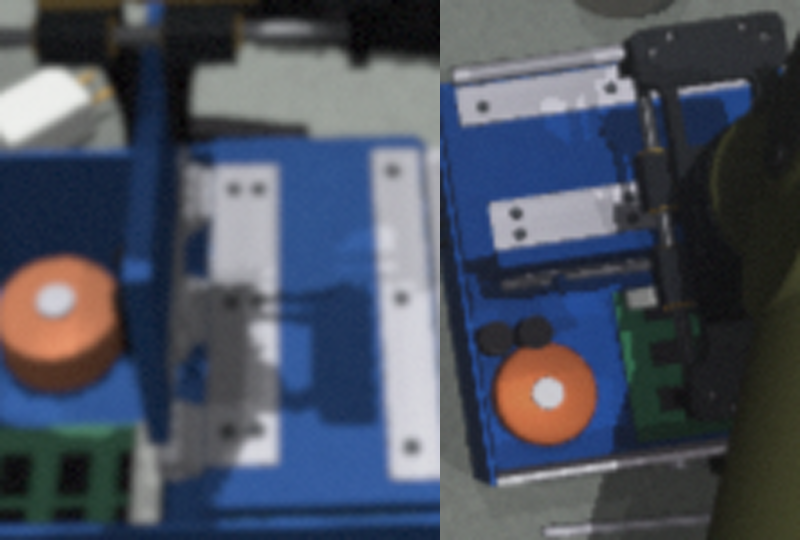

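The cover hangs square above the lid's front edge with its knuckles lined up with the gaps. Next I'll lower it in small steps and watch the force.

Call:
servo_tool:
  commands:
    - [[0,0,0,4,1.5,0.5,5],[0,0,0,9,1.5,0.5,5],[0,0,0,14,1.5,0.5,5],[0,0,0,18,1.5,0.5,5],[0,0,0,21,1.5,0.5,5]]

```text
time: 14.92
position: [0.5247, -0.2063, 0.2281]
tool_rot: [-0.133, 1.567, 0.134]
ft_force: [-0.3, -0.2, -4.8]
grip_width: 0.112
```

Call:
servo_tool:
  commands:
    - [[0,0,0,3,0,0,5],[0,0,0,6,0,0,5],[0,0,0,9,0,0,5],[0,0,0,12,0,0,5],[0,0,0,14,0,0,5]]

```text
time: 15.55
position: [0.5248, -0.2062, 0.2143]
tool_rot: [-0.134, 1.567, 0.134]
ft_force: [-0.4, 0.1, -3.8]
grip_width: 0.109
```

Call:
servo_tool:
  commands:
    - [[0,0,0,1.5,0,0,5],[0,0,0,3,0,0,5],[0,0,0,4.5,0,0,5],[0,0,0,5,0,0,5],[0,0,0,5,0,0,5]]

```text
time: 16.18
position: [0.5248, -0.2063, 0.2095]
tool_rot: [-0.134, 1.567, 0.133]
ft_force: [-0.1, -0.8, -4.1]
grip_width: 0.111
```

```bash
python3 - <<'E'
from h import *
for k in range(4):
    s,q,M=state();d=q-C;print(q,s['ft_force'],s['torque'],'hx,hy',d@xv,d@yv); a,i=grab('wrist')
cv2.imwrite('pics/w8.png',a[:,:,::-1]);c,_=grab('scene','s8.png')
W=np.zeros((540,800,3),np.uint8);W[:,:440]=cv2.resize(c[210:345,230:340],None,fx=4,fy=4,interpolation=cv2.INTER_CUBIC)
W[:480,440:]=cv2.resize(a[80:240,260:380],None,fx=3,fy=3,interpolation=cv2.INTER_CUBIC)
cv2.imwrite('pics/c8.png',W[:,:,::-1])
E
```

```text
[ 0.5248 -0.2063  0.2095] [-0.0679 -0.7986 -4.0922] [-0.0202 -0.1484  0.0168] hx,hy -0.0011407721247819196 0.0003377632546722365
[ 0.5249 -0.2063  0.2096] [ 0.2302  0.1403 -4.4829] [ 0.0106 -0.1029 -0.0093] hx,hy -0.0010642399238410397 0.0003354815032379961
[ 0.5249 -0.2062  0.2096] [ 0.2339 -0.4948 -4.433 ] [-0.0156 -0.1315  0.0103] hx,hy -0.0010566514872330883 0.0003378356832014334
[ 0.5249 -0.2063  0.2096] [ 0.5336 -0.5291 -4.7458] [-0.0457 -0.1396  0.0222] hx,hy -0.001069435975521255 0.0003368866792224759
```

View pics/c8.png

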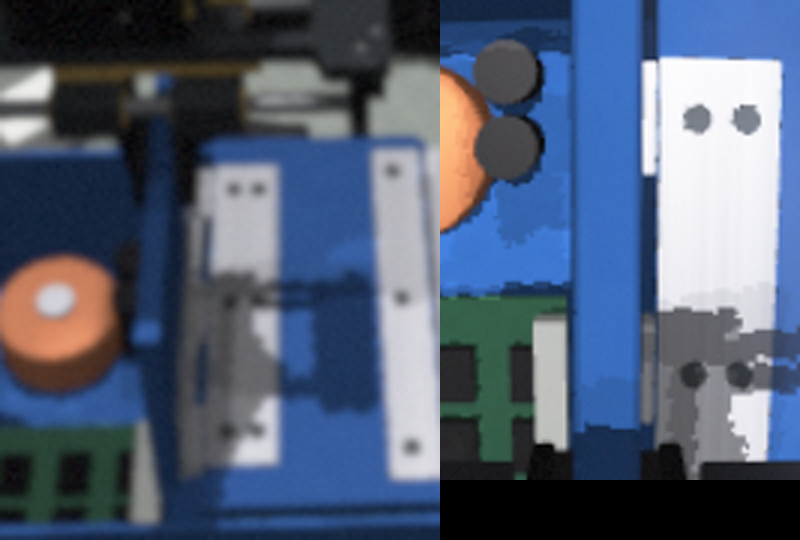

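No contact shows: the force is the cover's weight alone. I'll check the true clearance with a gentle probe in x, since the lid's plate edge should be met 3.5 mm forward of alignment.

Call:
servo_tool:
  commands:
    - [[0,0,0,0,0,1.5,5],[0,0,0,0,0,2.5,5],[0,0,0,0,0,3,5],[0,0,0,0,0,3,5]]

```text
time: 16.92
position: [0.5278, -0.2057, 0.2095]
tool_rot: [-0.134, 1.567, 0.134]
ft_force: [-0.2, -0.4, -4.1]
grip_width: 0.111
```

Call:
servo_tool:
  commands:
    - [[0,0,0,0,0,0.7,5],[0,0,0,0,0,0.7,5]]

```text
time: 17.18
position: [0.5286, -0.2056, 0.2096]
tool_rot: [-0.134, 1.567, 0.134]
ft_force: [-0.4, 0.4, -4.3]
grip_width: 0.111
```

Call:
servo_tool:
  commands:
    - [[0,0,0,0,0,0.7,5],[0,0,0,0,0,0.7,5]]

```text
time: 17.42
position: [0.5292, -0.2055, 0.2096]
tool_rot: [-0.134, 1.567, 0.134]
ft_force: [0.3, 0.2, -5.1]
grip_width: 0.108
```

Call:
servo_tool:
  commands:
    - [[0,0,0,0,0,0.6,5],[0,0,0,0,0,0.6,5]]

```text
time: 17.68
position: [0.5296, -0.2054, 0.2095]
tool_rot: [-0.134, 1.567, 0.134]
ft_force: [-0.2, 0.5, -2.9]
grip_width: 0.108
```

Call:
servo_tool:
  commands:
    - [[0,0,0,0,0,0.6,5],[0,0,0,0,0,0.6,5]]

```text
time: 17.92
position: [0.5299, -0.2054, 0.2095]
tool_rot: [-0.134, 1.568, 0.133]
ft_force: [-1.6, -0.6, -3.6]
grip_width: 0.11
```

Call:
servo_tool:
  commands:
    - [[0,0,0,0,0,0.6,5],[0,0,0,0,0,0.6,5]]

```text
time: 18.18
position: [0.5303, -0.2054, 0.2094]
tool_rot: [-0.133, 1.568, 0.133]
ft_force: [-3.2, -1.4, -2.7]
grip_width: 0.112
```

Call:
servo_tool:
  commands:
    - [[0,0,0,0,0,-3,5],[0,0,0,0,0,-5,5],[0,0,0,1.5,0,-5,5],[0,0,0,2.8,0,-5,5],[0,0,0,2.8,0,-5,5]]

```text
time: 18.8
position: [0.526, -0.2059, 0.2065]
tool_rot: [-0.134, 1.567, 0.134]
ft_force: [0.1, -0.6, -3.8]
grip_width: 0.114
```

Call:
servo_tool:
  commands:
    - [[0,0,0,0.5,0,0,5],[0,0,0,0.5,0,0,5]]

```text
time: 19.05
position: [0.526, -0.206, 0.2062]
tool_rot: [-0.134, 1.567, 0.134]
ft_force: [-0.1, 0.4, -4.0]
grip_width: 0.111
```

Call:
servo_tool:
  commands:
    - [[0,0,0,0.5,0,0,5],[0,0,0,0.5,0,0,5]]

```text
time: 19.3
position: [0.526, -0.206, 0.2057]
tool_rot: [-0.134, 1.567, 0.134]
ft_force: [0.7, 0.0, -4.1]
grip_width: 0.112
```

Call:
servo_tool:
  commands:
    - [[0,0,0,0.5,0,0,5],[0,0,0,0.5,0,0,5]]

```text
time: 19.55
position: [0.526, -0.206, 0.2052]
tool_rot: [-0.134, 1.567, 0.134]
ft_force: [-0.2, -0.2, -3.9]
grip_width: 0.11
```

Call:
servo_tool:
  commands:
    - [[0,0,0,0.5,0,0,5],[0,0,0,0.5,0,0,5]]

```text
time: 19.8
position: [0.5261, -0.206, 0.205]
tool_rot: [-0.134, 1.566, 0.133]
ft_force: [-0.7, 0.7, -2.5]
grip_width: 0.11
```

Call:
servo_tool:
  commands:
    - [[0,0,0,0.5,0,0,5],[0,0,0,0.5,0,0,5]]

```text
time: 20.05
position: [0.5262, -0.206, 0.205]
tool_rot: [-0.134, 1.566, 0.133]
ft_force: [-2.4, 0.2, 2.0]
grip_width: 0.111
```

Call:
servo_tool:
  commands:
    - [[0,0,0,0.5,0,0,5],[0,0,0,0.5,0,0,5]]

```text
time: 20.3
position: [0.5263, -0.206, 0.205]
tool_rot: [-0.134, 1.566, 0.133]
ft_force: [-2.0, 1.4, 6.2]
grip_width: 0.112
```

Seated contact came at TCP z = 0.2050, so the aligned height is 0.2085. I'll raise to it.

Call:
servo_tool:
  commands:
    - [[0,0,0,-2,0,0,5],[0,0,0,-4,0,0,5],[0,0,0,-4.9,0,0,5],[0,0,0,-4.9,0,0,5],[0,0,0,-4.9,0,0,5]]

```text
time: 20.92
position: [0.5259, -0.206, 0.2084]
tool_rot: [-0.133, 1.567, 0.134]
ft_force: [0.4, -0.3, -4.4]
grip_width: 0.113
```

```bash
python3 - <<'E'
from h import *
for k in range(4):
    s,q,M=state();d=q-C;print(q,s['ft_force'],s['grip_width'],'hx,hy',d@xv,d@yv); a,i=grab('wrist')
print(M)
b,_=grab('scene');cv2.imwrite('pics/c9.png',np.vstack([a,b])[:,:,::-1][::1]);
W=np.hstack([cv2.resize(a[60:260,250:400],None,fx=2.6,fy=2.6,interpolation=cv2.INTER_CUBIC),cv2.resize(b[200:400,190:340],None,fx=2.6,fy=2.6,interpolation=cv2.INTER_CUBIC)])
cv2.imwrite('pics/c9.png',W[:,:,::-1])
E
```

```text
[ 0.5259 -0.206   0.2084] [ 0.4124 -0.302  -4.4331] 0.11332725081418187 hx,hy -7.670809480853608e-06 0.00037703273714969926
[ 0.526  -0.206   0.2085] [-0.3064  0.1134 -3.8152] 0.11065505508223825 hx,hy 3.0083271140097052e-05 0.0003654600937407434
[ 0.526  -0.206   0.2085] [-0.1894  1.1376 -4.5058] 0.11245070374491982 hx,hy 3.218753515233855e-05 0.0003837875199205553
[ 0.526  -0.206   0.2086] [-1.1393  0.1741 -4.6636] 0.11528145708276662 hx,hy 7.841268466860865e-05 0.00038493814395802994
[[-0.0001 -0.1693  0.9856]
 [-0.      0.9856  0.1693]
 [-1.     -0.     -0.0001]]
```

View pics/c9.png

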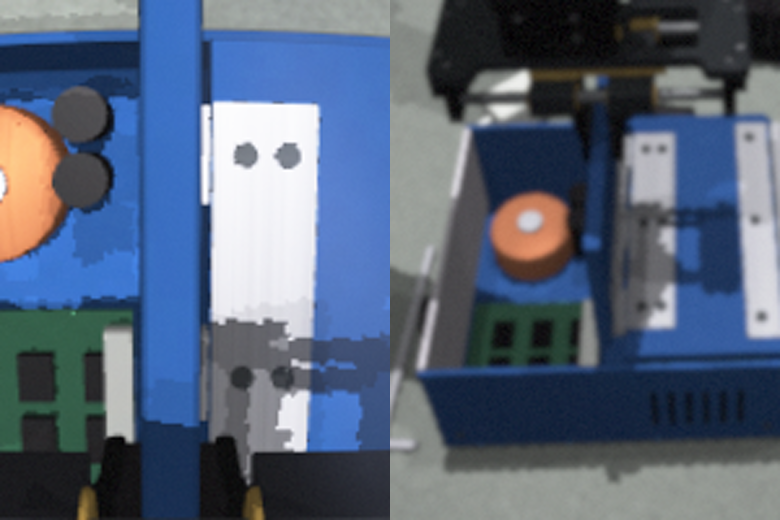

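The cover hangs parallel to the lid's edge, meshed, with only its weight on the wrist (about -4.4 N) and the lid shut. I'm handing in.

```bash
python3 -c "
from bench import close_job
print(close_job())"
```

```text
the job is handed in; nothing more can be done
None
```

The rear half is shut, and the front half was handed in meshed between the rear knuckles, held only by the gripper. The run took about 21 s of the 58 s allowed; the hand-in gave no verdict.

**Rear half:** I pushed it down along its arc until the stop answered at about 5.7 N, slightly over the suggested 5 N. The fingertips stood at z = 0.1254 m there, against 0.125 m expected for a shut lid.

**Front half:** I lifted the blue cover upright from the rack and lowered it between the rear knuckles without any contact showing.

**Alignment:** I fixed the final position with two gentle touch probes rather than by camera alone.
- **Across (x):** I set the hole line 3.5 mm back from first contact with the lid's plate edge. This put it about 1.1 mm from my camera estimate; I trusted the contact.
- **Height (z):** I set it 3.5 mm above the point where the cover sat on the rear knuckles. This was about 0.5 mm below the grasp-based estimate.
- **Forces:** the probes reached at most about 11 N, well under the 30 N limit.

**Last checks:** the wrist force was the cover's weight alone (about 4.4 N) and the gripper stood at 9.8 mm on the plate. The tool was vertical within 0.1°, and the pictures show the cover parallel to the lid's edge. I did not probe along the holes (y); the estimate there is within about 1 mm, and the meshing itself limits it to 3 mm. I saw no sign of anything else having moved, but I did not measure the other things on the bench.

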